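Aim the soldering jig at the fume extractor and switch it on

ROBOT

A 6-joint arm with a two-finger parallel gripper is mounted at the origin on the work surface. World frame = base frame: x ahead of the robot, y to its left, z up, the work surface at z = 0. Lengths are in m, angles in degrees, forces in N, time in s.
With the tool pointing down it reaches from about 0.325 to 0.775 m from the base axis. Payload 5.5 kg.
Tool frame: the origin (TCP) lies on the mounting face of the last link; the fingertips stand 173 mm ahead of it and the grasp point (between the pads) lies 155 mm ahead of it; z points along the fingers, y is the line along which they close (so a half turn about z gives the same grasp; the last joint's range is limited). The gripper opens to 85 mm and grips with 20 to 120 N. Pads are 22 mm wide; open, the fingers measure 114 mm over their backs; the gripper's body (76 mm by 85 mm) begins 54 mm behind the grasp point. The pads swing forward as they close: fully open they stand 13 mm farther back than shut.
Start: joints at [-77.676, 5.22, 70.514, -0, 104.267, -3.249], TCP at [0.161, -0.578, 0.405] pointing down, gripper open.
Joint ranges: [-164.24, 164.24], [-49.07, 125.15], [9.68, 141.18], [-86.29, 266.29], [3.28, 154.24], [-151.56, 151.56]. Speed limits (degrees/s): [147.25, 147.25, 172.46, 180, 180, 180].

INTERFACE

Orientations are given as [roll, pitch, yaw] about the fixed x, y, z axes, in that order (R = Rz(yaw) Ry(pitch) Rx(roll)).
In Python, from plant import manip gives the robot as it stands.
- The arm moves only by the tool arm_command, never from a script. Its argument "motion" is one flat list of numbers, 5 for each row, row after row: the shift along the tool's x, y, z in mm, then the turn about the tool's z in degrees, then the opening, from -1 (shut) to 1 (fully open). A call has 1 to 12 rows; each row shifts and turns the commanded pose from where the row before left it, along the tool's axes as they then stand; what a row does not reach is not made up. A row lasts 1/8 s, in which the tool goes at most 62.5 mm and 10.7 degrees, less where a joint would pass 70% of its speed; a pose out of reach is approached as far as the arm can. A call is refused whole if a number of a shift passes 62.5 or a number of a turn 10.7, either way. A call with a gripper value outside its range is refused whole. The fingers move at their own pace and stop on an object; the grip force is fixed at half the most. Time passes only in rows, so rows that do not move let the fingers close. It gives the time, the measured TCP pose, the force, the opening and the grip force at its end, in the units of the state.
- manip.read_state(): the state, without advancing time (a new reading comes with each control period).
- manip.read_camera(name): name is "side" or "top"; returns (picture, depth): 400x640x3 uint8, blue, green, red; 400x640 float32, m along the optical axis (not along the pixel's ray), 0 where there is no reading.
- manip.camera_params(name): a dict with "mtx" (3x3 intrinsics, pixels), "R" (3x3) and "t" (3): a world point X has camera coordinates R X + t. Camera axes: x right, y down, z forward; pixel columns grow to the right and rows downward; lengths in m; the calibration is good to about 2 mm. A picture is of the moment at which its call begins. camera_params takes no time and is no camera call.
- manip.hand_in(): hands the job in; it is judged then, once.
The state is a dict: "time": time; "joints": joint angles; "qd": joint speeds; "joint_efforts": joint torques, N m; "position": TCP position; "eef_rot": TCP orientation; "ft_force": force on the tool from outside, world axes, zero at the start; "torque": the same for the moment, N m; "opening": finger opening in m; "grip_force": force on a finger pad.
Only numpy, scipy, OpenCV 4.12 (cv2) and the standard library are available. Lean on these libraries where they do the work, as an engineer would, in place of code of your own. Each camera call takes 0.05 s, during which the arm holds its last target. There are 200 camera calls.

TASK

Ready the bench for soldering: with a fingertip, push the three-armed rotary jig round by one of its arms until its arrow-headed arm points at the middle of the fume extractor's wide round mouth (not at the narrow hot-air nozzle), and let it come to rest there. Then push the black-balled toggle lever of the switch right over to its opposite stop and leave everything clear. Push gently, do not grip or flick anything, do not touch the circuit board riding on the jig, and leave the other things on the bench where they are.

Things in the scene. Friction and masses are not known exactly. Their poses are not given: they have to be found in the camera images.
- jig_hub (a point): Point on the turning axis, on the turntable's top face, 54 mm above the table; turns with it. z is up, x runs along the arrow-headed arm. The turntable is a disc 100 mm across, 34 to 54 mm high. Two plain steel arms, at +120 and -120 degrees from x, end 106 mm from the axis; like the arrow arm they are level, round, 12 mm thick, centreline 44 mm above the table.
- arrow_tip (a point): Tip of the arrow-headed arm, 135 mm from the turning axis, 44 mm above the table; turns with the jig. The arm is round, 12 mm thick; its head is a flat diamond 42 mm across and 12 mm thick, centred 114 mm from the axis.
- jig (a joint): Turn of the turntable from where it was at the start, rad, growing anticlockwise seen from above. It turns endlessly both ways, is held by light friction (about 0.07 N m, 0.8 N at 85 mm) and stays where it is left.
- board: Loose green circuit board, 60 x 43 x 4 mm, 60 g, in a black nest (72 x 55 mm, 8 mm high) on the turntable; origin in the middle of its underside. Its parts rise to 67 mm above the table. It rides round with the jig.
- extractor_mouth (a point): Centre of the fume extractor's wide round mouth (a black bell 100 mm across, barred opening 86 mm across, facing forward and 30 degrees upward), 120 mm above the table; the bell's lips are 77 to 163 mm high. Behind it is a fixed grey box 90 x 120 x 100 mm high, whose centre is 76 mm behind the mouth along this point's x.
- hot_air_nozzle (a point): Tip of the hot-air tool's thin steel nozzle (18 mm across), 95 mm above the table; not to be aimed at. The fixed tool stands behind it: a black barrel 48 mm thick, highest point 119 mm, on a post and a foot plate 90 x 100 mm whose centre is 65 mm behind the tip along this point's x.
- switch_base: Fixed grey block of the bench switch, 70 (x) x 50 (y) x 25 mm high, origin in the middle of its underside. The lever's axis runs along its y, 22 mm above the table through the middle; the lever swings from its -x side to its +x side.
- switch_tip (a point): Centre of the black ball (26 mm across) on the end of the toggle lever, 60 mm from the lever's axis; the steel rod below it is 10 mm thick. At the start it is 29 mm to -x of the block's middle and 75 mm above the table; at the other stop it is 29 mm to +x at the same height; midway it is 82 mm high.
- switch (a joint): Lever angle, rad: 0 off (leaning to the block's -x), 1.0 on (leaning to its +x, the stop). Light friction, about 1 N at the ball; it stays where it is left.
- vise: Fixed small bench vise, bystander, foot 80 mm across, 92 mm high, spindle reaching 67 mm to its -x; origin in the middle of its underside.
- spool: Loose solder reel standing on its flange, 52 mm across, 40 mm high; origin under its centre. Leave alone.
- pliers: Loose pliers lying flat, about 130 x 50 mm, 12 mm thick. Leave alone.
- screwdriver: Loose screwdriver lying flat, 160 mm long. Leave alone.
- flux: Loose small bottle, 40 mm across, 90 mm high; origin under its centre. Leave alone.
- tin: Loose low steel tin, 60 mm across, 45 mm high; origin under its centre. Leave alone.
- pot: Loose small dark steel bowl, 56 mm across, 35 mm high; origin under its centre. Leave alone.
- weight: Loose knobbed brass weight, 36 mm across, 34 mm high; origin under its centre. Leave alone.
- jig_base: Fixed round grey foot of the jig, 140 mm across, 33 mm high, carrying the turntable; origin in the middle of its underside, on the turning axis. It does not turn.
There are look-alikes about, which are no part of the job. Of the things that look like the board, the largest one is meant.

How it is judged:
By the outcome, as a careful person would: the job done as asked, in the order asked, and still so for the second after the job is handed in, with the robot touching nothing.
It also fails if it takes over 59 s, if anything falls off the work surface, if the arm or the gripper's body presses on something with over 40 N, if the wrist force passes 120 N, or if a joint passes its speed limit or range.

## Working session

There is one attempt and no reset: what is moved stays moved. The work goes in short steps, Python scripts to look and compute and a tool call to move; the robot and the scene stay as the last step left them, time stands still between calls to the robot, and variables do not carry over. Pictures are saved under pics/ and viewed, at most 10 in all, crops included, and the job is handed in when it is done.

Besides the shell and the picture viewer there is one more tool, called after "Emit:" by a JSON object that holds its "api" and its "payload", one argument or row to a line. arm_command: Moves the arm, as the interface text tells. Its arguments: {"type":"object","properties":{"motion":{"type":"array","items":{"type":"number"}}},"required":["motion"]}

```bash
mkdir -p pics; cat > h.py <<'E'
import numpy as np,cv2
from plant import manip
def grab(n):
    im,d=manip.read_camera(n); np.savez(f'{n}.npz',im=im,d=d); return im,d
def load(n):
    z=np.load(f'{n}.npz'); return z['im'],z['d']
def pt(n,u,v,z=None,d=None):
    p=manip.camera_params(n);K,R,t=[np.array(p[k]) for k in('mtx','R','t')];t=t.ravel()
    r=R.T@np.linalg.solve(K,[u,v,1.]);c=-R.T@t
    return c+r*((z-c[2])/r[2] if z is not None else d)
def px(n,X):
    p=manip.camera_params(n);K,R,t=[np.array(p[k]) for k in('mtx','R','t')]
    q=K@(R@np.array(X)+t.ravel());return q[:2]/q[2]
E
python3 - <<'E'
from h import *
for n in('top','side'):
    im,d=grab(n);cv2.imwrite(f'pics/{n}0.png',im)
    p=manip.camera_params(n);print(n,np.round(p['mtx'],1).tolist(),np.round(-np.array(p['R']).T@np.ravel(p['t']),3))
s=manip.read_state();print(s)
E
```

```text
top [[402.2, 0.0, 321.8], [0.0, 402.2, 206.9], [0.0, 0.0, 1.0]] [ 0.477 -0.006  0.997]
side [[452.3, 0.0, 314.4], [0.0, 452.3, 193.5], [0.0, 0.0, 1.0]] [0.544 0.839 0.924]
{'time': 0.1, 'joints': array([-7.76754603e+01,  5.26017102e+00,  7.05752268e+01, -6.88407259e-04,
        1.04267518e+02, -3.24957990e+00]), 'qd': array([-0.00909892, -0.12180751, -0.13164009,  0.01394219,  0.1367449 ,
       -0.04902261]), 'joint_efforts': array([ 3.70334965e-03, -4.60215032e+01, -4.19219792e+01,  2.02631128e-05,
        1.06306927e-02, -1.94661669e-05]), 'position': array([ 0.16108979, -0.57802753,  0.40364685]), 'eef_rot': array([-1.79897212e+02, -5.16742555e-03,  1.55739460e+01]), 'ft_force': array([-0.18048892, -0.84815426,  0.39463409]), 'torque': array([-0.05691883, -0.0260058 ,  0.03518613]), 'grip_force': 0.0, 'opening': 0.08525260603910555}
```

View pics/top0.png

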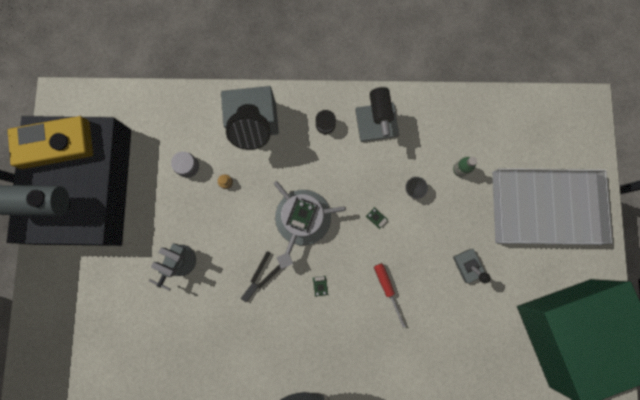

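View pics/side0.png

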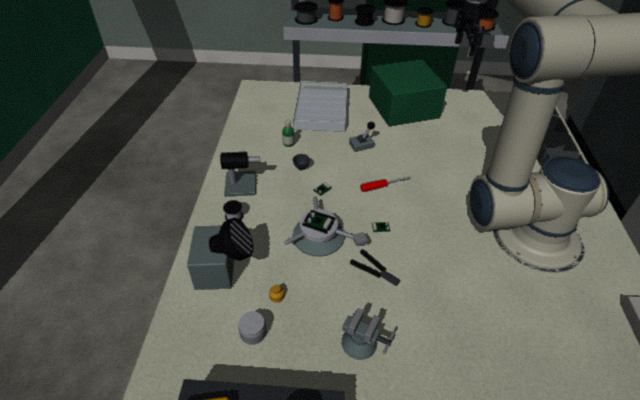

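Top view: jig at about (303,214), with the arrow arm to about (283,262) and plain arms to (280,185) and (343,209). The bell mouth is at about (248,130) and the hot-air nozzle at (387,130). The switch is at (470,266), its ball at (484,278). Board candidates: the one on the jig (302,213) is the largest; the loose small ones are at (377,217) and (320,286). Next, a close crop and measurements.

```bash
python3 - <<'E'
from h import *
im,d=load('top')
a=cv2.resize(im[80:300,210:370],None,fx=3.4,fy=2.7*1,interpolation=cv2.INTER_CUBIC)
a=cv2.resize(im[85:300,200:350],(410,588),interpolation=cv2.INTER_CUBIC)
b=cv2.resize(im[235:300,440:505],(380,380),interpolation=cv2.INTER_CUBIC)
o=np.zeros((588,790,3),np.uint8);o[:,:410]=a;o[:380,410:]=b
cv2.imwrite('pics/crop.png',o)
for n,u,v,z in [('hub',303,214,.054),('tip',282,263,.044),('a1',278,184,.044),('a2',344,209,.044),('noz',387,133,.095),('mouth',248,130,.12),('ball',485,278,.075),('base',468,264,.025)]:
    print(n,np.round(pt('top',u,v,z),3),d[v,u], np.round(pt('top',u,v,d=d[v,u]),3))
E
```

```text
hub [0.588 0.043 0.054] 0.94342875 [0.587 0.042 0.06 ]
tip [0.473 0.09  0.044] 0.93711567 [0.473 0.09  0.051]
a1 [0.661 0.105 0.044] 0.96500534 [0.66  0.105 0.049]
a2 [ 0.603 -0.054  0.044] 0.9555648 [ 0.602 -0.054  0.049]
noz [ 0.775 -0.15   0.095] 0.922971 [ 0.772 -0.149  0.105]
mouth [0.77  0.168 0.12 ] 0.89727527 [0.766 0.165 0.132]
ball [ 0.446 -0.372  0.075] 0.8918584 [ 0.446 -0.366  0.091]
base [ 0.476 -0.352  0.025] 0.9537405 [ 0.476 -0.35   0.033]
```

View pics/crop.png

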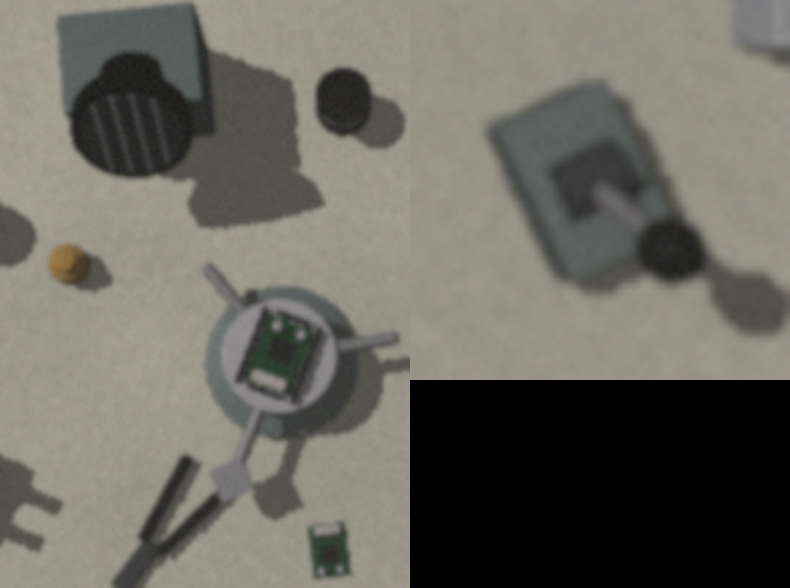

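Crop: the largest board rides on the jig (hub at about (302,215)). The arrow's diamond head is at about (285,260), near the pliers. The wide barred mouth centres at about (248,131). The switch lever leans down and right along the block's long side. Now measure precisely.

```bash
cat > jig.py <<'E'
from h import *
def world(n,d):
    p=manip.camera_params(n);K,R,t=[np.array(p[k]) for k in('mtx','R','t')]
    v,u=np.mgrid[:400,:640];r=np.stack([(u-K[0,2])/K[0,0],(v-K[1,2])/K[1,1],np.ones_like(u)],-1)
    return (r*d[...,None]-t.ravel())@R
def arms(n,hub,d,b):
    W=world(n,d)-[hub[0],hub[1],b]
    r=np.hypot(W[...,0],W[...,1]);a=np.degrees(np.arctan2(W[...,1],W[...,0]))
    m=(r>.06)&(r<.14)&(abs(W[...,2]-.047)<.008)
    return r[m],a[m],W[m]
def jigang(n,hub,d,b):   # angle mod 120 by arms, then which is the long one
    r,a,W=arms(n,hub,d,b)
    s=np.exp(3j*np.radians(a))[r<.1];base=np.degrees(np.angle(s.mean()))/3
    out=[]
    for k in range(3):
        q=base+120*k;df=(a-q+180)%360-180;m=abs(df)<15
        out.append((round((q+180)%360-180,1),int(m.sum()),round(float(np.median(df[m])),2) if m.any() else None,round(float(r[m].max()),3) if m.any() else None))
    return out
E
python3 - <<'E'
from jig import *
for n in('top','side'):
    im,d=load(n);W=world(n,d);print(n)
    t=(W[...,0]>.45)&(W[...,0]<.7)&(abs(W[...,1])<.3)&(abs(W[...,2])<.02)&(d>0)
    b=np.median(W[t][:,2]);print('bias',b)
    h=W[...,2]-b
    m=(np.hypot(W[...,0]-.588,W[...,1]-.043)<.07)&(h>.046)&(h<.075)&(d>0)
    # disc: remove thin arms
    m=cv2.morphologyEx(m.astype(np.uint8),cv2.MORPH_OPEN,np.ones((9,9),np.uint8))
    c=max(cv2.findContours(m,0,2)[0],key=cv2.contourArea);(u,v),R=cv2.minEnclosingCircle(c);e=cv2.fitEllipse(c)
    print('disc',(u,v),R,e,pt(n,*e[0],.054))
    for hub in [pt(n,*e[0],.054),(.588,.043)]: print(jigang(n,hub,d,b))
    m=(np.hypot(W[...,0]-.768,W[...,1]-.167)<.075)&(h>.06)&(h<.19)&(im.max(2)<75)
    c=max(cv2.findContours(m.astype(np.uint8),0,2)[0],key=cv2.contourArea)
    print('bell',cv2.boundingRect(c),cv2.minAreaRect(c))
    # ball
    m=(np.hypot(W[...,0]-.446,W[...,1]+.37)<.05)&(h>.055)&(h<.11)&(im.max(2)<90)
    c=max(cv2.findContours(m.astype(np.uint8),0,2)[0],key=cv2.contourArea);(u,v),R=cv2.minEnclosingCircle(c)
    print('ball',u,v,R,pt(n,u,v,.075))
    m=(abs(W[...,0]-.472)<.07)&(abs(W[...,1]+.353)<.07)&(h>.018)&(h<.035)&(d>0)
    c=max(cv2.findContours(m.astype(np.uint8),0,2)[0],key=cv2.contourArea)
    print('block',np.round([pt(n,*q,.025)[:2] for q in cv2.boxPoints(cv2.minAreaRect(c))],3).tolist())
E
python3 - <<'E'
from h import *
import cv2
im,_=load('side');cv2.imwrite('pics/c2.png',cv2.resize(im[180:300,170:390],(792,432),interpolation=cv2.INTER_CUBIC))
E
```

```text
top
bias 0.0005589072802112245
disc (300.75311279296875, 213.97930908203125) 21.85063362121582 ((301.1138916015625, 214.66943359375), (40.315433502197266, 41.57079315185547), 114.56991577148438) [0.58633654 0.04721798 0.054     ]
[(np.float64(40.1), 91, -0.99, 0.106), (np.float64(160.1), 246, 0.34, 0.133), (np.float64(-79.9), 94, 0.36, 0.106)]
[(np.float64(40.0), 92, 2.12, 0.108), (np.float64(160.0), 252, -1.48, 0.136), (np.float64(-80.0), 86, -0.21, 0.101)]
bell (225, 104, 51, 46) ((249.24136352539062, 126.89654541015625), (46.423831939697266, 45.309661865234375), 21.801406860351562)
ball 483.6803283691406 276.38525390625 6.52280330657959 [ 0.44932313 -0.36906517  0.075     ]
block [[0.494, -0.318], [0.517, -0.363], [0.454, -0.393], [0.431, -0.348]]
side
bias -0.0009517270298416568
disc (319.0, 224.5) 19.137758255004883 ((319.17755126953125, 223.0308380126953), (27.110275268554688, 38.57872772216797), 93.6098861694336) [0.58446274 0.04893973 0.054     ]
[(np.float64(40.1), 80, -0.88, 0.105), (np.float64(160.1), 204, -0.04, 0.132), (np.float64(-79.9), 53, 1.38, 0.107)]
[(np.float64(40.3), 82, 3.49, 0.106), (np.float64(160.3), 214, -2.67, 0.137), (np.float64(-79.7), 45, -0.68, 0.1)]
bell (208, 218, 45, 57) ((228.99295043945312, 245.1576690673828), (42.97038269042969, 49.71553421020508), 51.95296096801758)
ball 370.4285583496094 125.10713958740234 4.14681339263916 [ 0.44777628 -0.36776025  0.075     ]
block [[0.515, -0.365], [0.437, -0.398], [0.431, -0.338], [0.507, -0.307]]
```

View pics/c2.png

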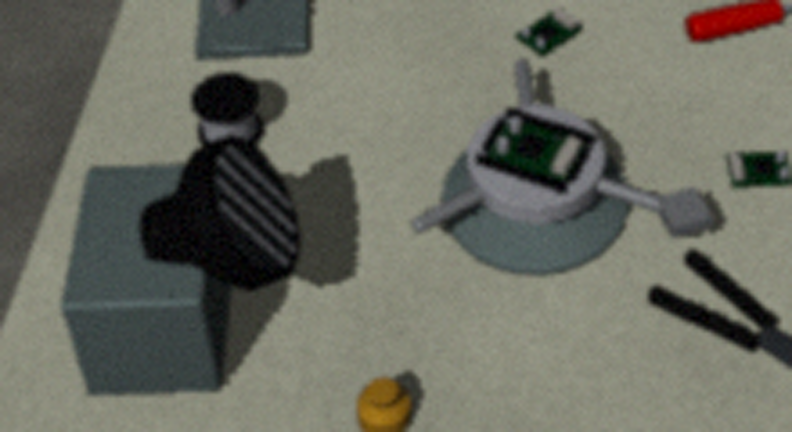

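Side crop: the barred mouth spans crop x 215–298 and y 140–285, so its centre is at about full-frame (241,238). The arrow head, plain arms and board agree with the top view.

```bash
python3 - <<'E'
from jig import *
m1=pt('top',248.3,130.7,.12);m2=pt('side',241.1,237.8,.12);print(m1,m2)
# barred-face pixels: fit plane & circle from depth
for n,b in(('top',.0006),('side',-.001)):
    im,d=load(n);W=world(n,d);W[...,2]-=b
    m=(np.hypot(W[...,0]-.768,W[...,1]-.167)<.09)&(W[...,2]>.07)&(W[...,2]<.17)&(d>0)
    P=W[m]; # inliers of tilted plane facing hub,30deg up
    best=None
    for az in np.arange(180,260,2.5):
        nn=np.array([np.cos(np.radians(az))*.866,np.sin(np.radians(az))*.866,.5])
        s=P@nn
        hst,ed=np.histogram(s,np.arange(s.min(),s.max()+.004,.004));k=hst.argmax()
        if best is None or hst[k]>best[0]: best=(hst[k],az,ed[k]+.002,nn)
    Q=P[abs(P@best[3]-best[2])<.005]
    print(n,best[:3],len(P),'z',Q[:,2].min(),Q[:,2].max(),'mid',(Q.min(0)+Q.max(0))/2,'mean',Q.mean(0))
    # box top
    m=(np.hypot(W[...,0]-.84,W[...,1]-.18)<.12)&(abs(W[...,2]-.1)<.008)&(im.max(2)>70)
    c=max(cv2.findContours(m.astype(np.uint8),0,2)[0],key=cv2.contourArea)
    print('box',np.round([pt(n,*q,.1)[:2] for q in cv2.boxPoints(cv2.minAreaRect(c))],3).tolist())
hub=np.array([.586,.047])
for mm in(m1,m2):print(np.degrees(np.arctan2(*(mm[:2]-hub)[::-1])))
s=manip.read_state();y=np.radians(28)
print('dir',[.877,.48])
E
```

```text
[0.76808461 0.16685258 0.12      ] [0.75883946 0.1694416  0.12      ]
top (np.int64(825), np.float64(187.5), np.float64(-0.6131547511441874)) 2262 z 0.07515516211157965 0.16476261245246582 mid [0.76434478 0.16856588 0.11995889] mean [0.76342136 0.16784995 0.12451441]
box [[0.872, 0.243], [0.888, 0.123], [0.8, 0.111], [0.785, 0.23]]
side (np.int64(389), np.float64(185.0), np.float64(-0.6056146441788246)) 2033 z 0.07822711933310696 0.16360304543960194 mid [0.76129436 0.16947423 0.12091508] mean [0.76101831 0.17237497 0.12414156]
box [[0.902, 0.126], [0.81, 0.119], [0.784, 0.24], [0.869, 0.247]]
33.35389747142879
35.31422671880654
dir [0.877, 0.48]
```

Emit:
{"api": "arm_command", "payload": {
  "motion": [0, 0, 0, -6.2, -1, 0, 0, 0, -6.2, -1, 25, -10, 0, 0, -1, 48, -19, 0, 0, -1, 48, -19, 0, 0, -1, 48, -19, 0, 0, -1, 48, -19, 0, 0, -1, 48, -19, 0, 0, -1, 48, -19, 0, 0, -1, 48, -19, 0, 0, -1, 48, -19, 0, 0, -1, 48, -19, 0, 0, -1]
}}

```text
time: 1.6
position: [0.4806, -0.2023, 0.4043]
eef_rot: [-180.0, 0.0, 28.0]
ft_force: [0.6, -0.6, 0.4]
opening: -0.0002
grip_force: 0.0
```

```bash
cat > plan.py <<'E'
import sys
from h import *
def rows(P,p,yaw,step):
    """world waypoints -> rows along tool axes (tool down)"""
    y=np.radians(yaw);c,s=np.cos(y),np.sin(y);out=[];p=np.array(p,float)
    for q in P:
        dl=np.array(q)-p;k=max(1,int(np.ceil(np.linalg.norm(dl)/step)))
        for _ in range(k):
            e=dl/k*1000;r=np.round([c*e[0]+s*e[1],s*e[0]-c*e[1],-e[2]],0 if step>.02 else 1);out.append(r.tolist())
            p=p+np.array([c*r[0]+s*r[1],s*r[0]-c*r[1],-r[2]])/1000
    return out,p
E
python3 - <<'E'
from plan import *
s=manip.read_state();print(s['time'],s['position'],s['eef_rot'],s['ft_force'],s['opening'])
print(rows([(.648,-.015,.36),(.648,-.015,.211)],s['position'],s['eef_rot'][2],.05))
E
```

```text
1.6 [ 0.48062213 -0.2022852   0.40426622] [-1.79979682e+02  2.09191976e-02  2.79736989e+01] [ 0.55799755 -0.55066665  0.44181417] -0.00015849079118795845
([[39.0, -14.0, 7.0], [39.0, -14.0, 7.0], [39.0, -14.0, 7.0], [39.0, -14.0, 7.0], [39.0, -14.0, 7.0], [39.0, -14.0, 7.0], [0.0, -1.0, 38.0], [0.0, -1.0, 38.0], [0.0, -1.0, 38.0], [0.0, -1.0, 38.0]], array([ 0.64600444, -0.01480536,  0.21026622]))
```

Emit:
{"api": "arm_command", "payload": {
  "motion": [39, -14, 7, 0, -1, 39, -14, 7, 0, -1, 39, -14, 7, 0, -1, 39, -14, 7, 0, -1, 39, -14, 7, 0, -1, 39, -14, 7, 0, -1, 0, 0, 0, 0, -1, 0, -1, 38, 0, -1, 0, -1, 38, 0, -1, 0, -1, 38, 0, -1, 0, -1, 38, 0, -1, 0, 0, 0, 0, -1]
}}

```text
time: 3.1
position: [0.6435, -0.0169, 0.2065]
eef_rot: [-179.8, 0.4, 27.9]
ft_force: [-0.0, -1.2, 0.4]
opening: -0.0001
grip_force: 0.0
```

```bash
python3 - <<'E'
from plan import *
s=manip.read_state();p=s['position'];print(s['time'],p,s['eef_rot'],s['ft_force'])
im,d=grab('side');u,v=px('side',[.6,.03,.05]).astype(int);print(u,v)
cv2.imwrite('pics/s1.png',cv2.resize(im[v-80:v+70,u-110:u+90],(800,600),interpolation=cv2.INTER_CUBIC))
hub=np.array([.586,.047]);A=np.radians(np.arange(-54,-190,-6))
P=[(*(hub+.089*np.array([np.cos(a),np.sin(a)])),.210) for a in A]
R,q=rows(P,p,s['eef_rot'][2],.0199)
for i in range(0,len(R),12):print([x for r in R[i:i+12] for x in r+[0,-1]])
print(len(R),q)
E
```

```text
3.1 [ 0.64347126 -0.01694803  0.20648344] [-179.76368286    0.40612818   27.93175614] [-0.00683585 -1.16753982  0.35204494]
313 218
[-8.3, 4.7, -3.5, 0, -1, -9.3, 0.8, -0.0, 0, -1, -9.3, -0.1, -0.0, 0, -1, -9.3, -1.2, -0.0, 0, -1, -9.1, -2.0, -0.0, 0, -1, -8.8, -3.1, -0.0, 0, -1, -8.4, -3.9, -0.0, 0, -1, -8.0, -4.8, -0.0, 0, -1, -7.4, -5.6, -0.0, 0, -1, -6.9, -6.3, -0.0, 0, -1, -6.1, -7.0, -0.0, 0, -1, -5.3, -7.7, -0.0, 0, -1]
[-4.6, -8.1, -0.0, 0, -1, -3.6, -8.6, -0.0, 0, -1, -2.8, -8.9, -0.0, 0, -1, -1.7, -9.1, -0.0, 0, -1, -0.9, -9.3, -0.0, 0, -1, 0.2, -9.3, -0.0, 0, -1, 1.1, -9.3, -0.0, 0, -1, 2.1, -9.0, -0.0, 0, -1, 3.0, -8.9, -0.0, 0, -1, 3.9, -8.4, -0.0, 0, -1, 4.8, -8.0, -0.0, 0, -1]
23 [0.49745659 0.05628731 0.20998344]
```

View pics/s1.png

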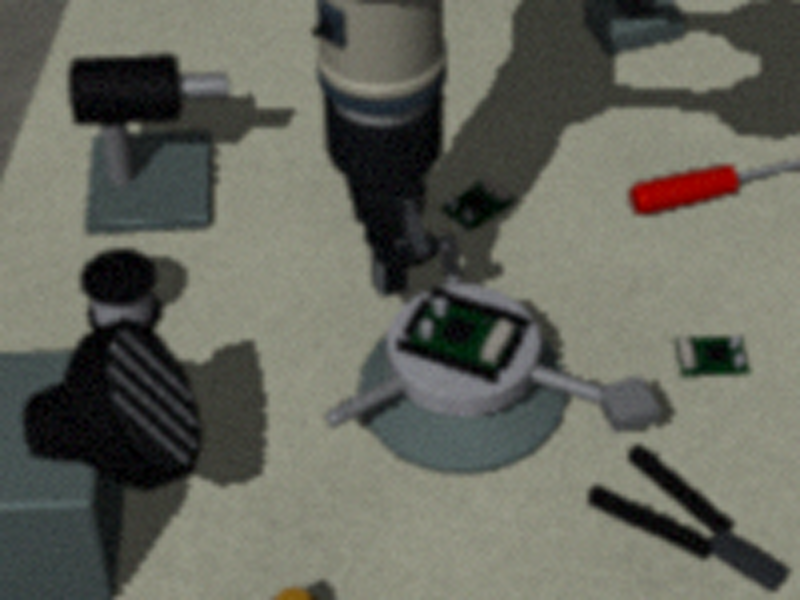

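The shut fingers stand between the arms, beside the right-hand plain arm and clear of the board. Start the sweep, easing into contact.

Emit:
{"api": "arm_command", "payload": {
  "motion": [-4, 2.4, -1, 0, -1, -4.3, 2.3, -1, 0, -1, -4.6, 0.4, 0, 0, -1, -4.7, 0.4, 0, 0, -1, -4.7, 0, 0, 0, -1, -4.7, 0, 0, 0, -1, -9.3, -1.2, 0, 0, -1, -9.1, -2, 0, 0, -1, -8.8, -3.1, 0, 0, -1, -8.4, -3.9, 0, 0, -1, -8, -4.8, 0, 0, -1, -7.4, -5.6, 0, 0, -1]
}}

```text
time: 4.65
position: [0.5686, -0.0395, 0.2129]
eef_rot: [180.0, -0.0, 28.0]
ft_force: [1.0, 0.4, 0.3]
opening: 0.0
grip_force: 0.6
```

Emit:
{"api": "arm_command", "payload": {
  "motion": [-6.9, -6.3, 0, 0, -1, -6.1, -7, 0, 0, -1, -5.3, -7.7, 0, 0, -1, -4.6, -8.1, 0, 0, -1, -3.6, -8.6, 0, 0, -1, -2.8, -8.9, 0, 0, -1, -1.7, -9.1, 0, 0, -1, -0.9, -9.3, 0, 0, -1, 0.1, -5, 0, 0, -1, 0.1, -3, 0, 0, -1, 0, 0, 0, 0, -1]
}}

```text
time: 6.02
position: [0.5069, 0.0103, 0.2125]
eef_rot: [-180.0, 0.0, 28.0]
ft_force: [0.1, -0.4, 0.8]
opening: -0.0001
grip_force: 0.0
```

```bash
python3 - <<'E'
from plan import *
from jig import *
s=manip.read_state();p=s['position'];print(s['time'],p,s['eef_rot'],s['ft_force'])
hub=np.array([.586,.047]);print(np.degrees(np.arctan2(*(p[:2]-hub)[::-1])),np.hypot(*(p[:2]-hub)))
for n,b in(('side',-.001),('top',.0006)):
    im,d=grab(n);print(n,jigang(n,hub,d,b))
    r,a,W=arms(n,hub,d,b)
    print(np.histogram(a[r>.07],np.arange(-180,181,10))[0])
E
```

```text
6.025 [0.50685115 0.01025362 0.21253909] [-1.79976315e+02  2.56076615e-02  2.79897249e+01] [ 0.09826046 -0.38409977  0.76617219]
-155.09600330078848 0.08726303258376199
side [(np.float64(-48.0), 58, 0.1, 0.105), (np.float64(72.0), 209, -0.86, 0.134), (np.float64(-168.0), 98, -0.76, 0.105)]
[ 29  48   7   0   0   0   0   0   0   0   0   0   8  35   0   0   0   0
   0   0   0   0   0   1  79 113   2   0   0   0   0   0   0   0   0   0]
top [(np.float64(-49.5), 94, 0.48, 0.107), (np.float64(70.5), 243, -0.38, 0.134), (np.float64(-169.5), 0, None, None)]
[  0   0   0   0   0   0   0   0   0   0   0   0  26  47   0   0   0   0
   0   0   0   0   0   1 106 113   0   0   0   0   0   0   0   0   0   0]
```

```bash
python3 - <<'E'
from plan import *
s=manip.read_state();p=s['position']
hub=np.array([.586,.047]);A=np.radians([-160,-165,-170,-175,-179,-182,-184,-186,-187])
P=[(*(hub+.088*np.array([np.cos(a),np.sin(a)])),p[2]) for a in A]
R,q=rows(P,p,28,.0199);print(R,q)
E
```

```text
[[0.1, -7.7, -0.0], [1.4, -7.6, -0.0], [2.0, -7.4, -0.0], [2.7, -7.2, -0.0], [2.6, -5.6, -0.0], [2.2, -4.0, -0.0], [1.6, -2.6, -0.0], [1.7, -2.6, -0.0], [0.8, -1.3, -0.0]] [0.4986249  0.0577363  0.21246005]
```

Emit:
{"api": "arm_command", "payload": {
  "motion": [0, -4, 0, 0, -1, 0.1, -3.7, 0, 0, -1, 1.4, -7.6, 0, 0, -1, 2, -7.4, 0, 0, -1, 2.7, -7.2, 0, 0, -1, 2.6, -5.6, 0, 0, -1, 2.2, -4, 0, 0, -1, 1.6, -2.6, 0, 0, -1, 1.7, -2.6, 0, 0, -1, 0.8, -1.3, 0, 0, -1, 0, 0, 0, 0, -1]
}}

```text
time: 7.5
position: [0.4987, 0.0578, 0.2126]
eef_rot: [-180.0, 0.0, 28.0]
ft_force: [-0.2, -0.9, -0.0]
opening: 0.0002
grip_force: 0.1
```

```bash
python3 - <<'E'
from plan import *
from jig import *
s=manip.read_state();p=s['position'];print(s['time'],p,s['eef_rot'],s['ft_force'])
hub=np.array([.586,.047]);print(np.degrees(np.arctan2(*(p[:2]-hub)[::-1])),np.hypot(*(p[:2]-hub)))
for n,b in(('side',-.001),('top',.0006)):
    im,d=grab(n)
    for h in(hub,hub+[-.001,.001]):print(n,jigang(n,h,d,b))
    cv2.imwrite(f'pics/{n}2.png',im)
im,_=load('side');cv2.imwrite('pics/s2c.png',cv2.resize(im[170:300,200:390],(798,546),interpolation=cv2.INTER_CUBIC))
E
```

```text
7.5 [0.49869613 0.05782879 0.21256759] [-1.79980949e+02  1.06122754e-02  2.79764143e+01] [-0.22197278 -0.86991768 -0.03600466]
172.92939408457784 0.08797288887317686
side [(np.float64(40.6), 209, 0.27, 0.134), (np.float64(160.6), 105, -0.66, 0.104), (np.float64(-79.4), 52, -0.16, 0.106)]
side [(np.float64(40.6), 209, -0.82, 0.134), (np.float64(160.6), 101, -0.12, 0.103), (np.float64(-79.4), 55, 0.62, 0.107)]
top [(np.float64(39.8), 240, -0.75, 0.135), (np.float64(159.8), 0, None, None), (np.float64(-80.2), 95, 0.73, 0.106)]
top [(np.float64(39.6), 240, -1.38, 0.135), (np.float64(159.6), 0, None, None), (np.float64(-80.4), 98, 1.51, 0.107)]
```

View pics/s2c.png

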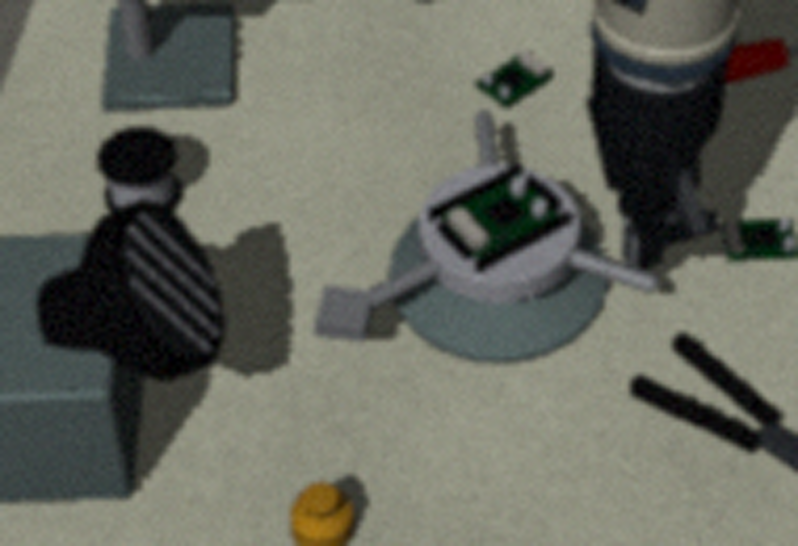

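The arrow is at 40.2° and the target is about 34.3°. The pliers are clear of the fingers. Creep the remaining 5.9°.

Emit:
{"api": "arm_command", "payload": {
  "motion": [1.1, -1.5, 0, 0, -1, 1.1, -1.5, 0, 0, -1, 1.1, -1.4, 0, 0, -1, 1.2, -1.4, 0, 0, -1, 0.9, -0.9, 0, 0, -1, 0.3, -0.4, 0, 0, -1, 0, 0, 0, 0, -1]
}}

```text
time: 8.48
position: [0.5004, 0.0668, 0.2127]
eef_rot: [-180.0, -0.0, 28.0]
ft_force: [0.7, -1.4, 0.1]
opening: -0.0004
grip_force: 0.3
```

```bash
cat > chk.py <<'E'
from plan import *
from jig import *
s=manip.read_state();p=s['position'];print(s['time'],p,s['eef_rot'],s['ft_force'])
hub=np.array([.586,.047]);print(np.degrees(np.arctan2(*(p[:2]-hub)[::-1])),np.hypot(*(p[:2]-hub)))
for n,b in(('side',-.001),('top',.0006)):
    im,d=grab(n);print(n,jigang(n,hub,d,b))
    for k in range(3):
        r,a,W=arms(n,hub,d,b);m=(abs(a-35)<18)&(r>.062)
    W=W[m]+[*hub,0]; l=cv2.fitLine(W[:,:2].astype(np.float32),cv2.DIST_HUBER,0,.01,.01).ravel()
    for M in((.763,.168),(.760,.170),(.767,.167)):
        print('line angle',np.degrees(np.arctan(l[1]/l[0])),'miss at mouth mm',1000*(l[0]*(M[1]-l[3])-l[1]*(M[0]-l[2])),'at hub',1000*(l[0]*(hub[1]-l[3])-l[1]*(hub[0]-l[2])))
E
python3 chk.py
```

```text
8.475 [0.50040881 0.066778   0.21268046] [-1.79992318e+02 -1.75399534e-03  2.79787139e+01] [ 0.72547988 -1.40174487  0.05382036]
166.98874212085988 0.08784657915694685
side [(np.float64(34.7), 210, 0.07, 0.136), (np.float64(154.7), 101, -1.05, 0.104), (np.float64(-85.3), 44, -0.69, 0.106)]
line angle 35.446857 miss at mouth mm -2.452433 at hub 1.6251931618540827
line angle 35.446857 miss at mouth mm 0.91673434 at hub 1.6251931618540827
line angle 35.446857 miss at mouth mm -5.586885 at hub 1.6251931618540827
top [(np.float64(34.0), 234, -0.71, 0.135), (np.float64(154.0), 0, None, None), (np.float64(-86.0), 95, 0.85, 0.107)]
line angle 33.89617 miss at mouth mm 2.8202832 at hub 1.0953743238934708
line angle 33.89617 miss at mouth mm 6.153472 at hub 1.0953743238934708
line angle 33.89617 miss at mouth mm -0.24053082 at hub 1.0953743238934708
```

Aim is within about 1°. Back off along the push line, lift, and move to the far side of the lever.

```bash
python3 - <<'E'
from plan import *
p=[.5004,.0668,.2127]
R,q=rows([(.4965,.0545,.2127)],p,28,.005);print(R,q)
R,q=rows([(q[0],q[1],.36),(.4135,-.387,.36),(.4135,-.387,.231)],q,28,.045);print(R,q)
E
```

```text
[[-3.1, 3.0, -0.0], [-3.1, 3.0, -0.0], [-3.1, 3.0, -0.0]] [0.49641383 0.05448739 0.2127    ]
[[0.0, 0.0, -37.0], [0.0, 0.0, -37.0], [0.0, 0.0, -37.0], [0.0, 0.0, -37.0], [-28.0, 35.0, 0.0], [-28.0, 35.0, 0.0], [-28.0, 35.0, 0.0], [-28.0, 35.0, 0.0], [-28.0, 35.0, 0.0], [-28.0, 35.0, 0.0], [-28.0, 35.0, 0.0], [-28.0, 35.0, 0.0], [-28.0, 35.0, 0.0], [-28.0, 35.0, 0.0], [-0.0, 0.0, 43.0], [-0.0, 0.0, 43.0], [-0.0, 0.0, 43.0]] [ 0.41350355 -0.38599631  0.2317    ]
```

Emit:
{"api": "arm_command", "payload": {
  "motion": [-3.1, 3, 0, 0, -1, -3.1, 3, 0, 0, -1, -3.1, 3, 0, 0, -1, 0, 0, -37, 0, -1, 0, 0, -37, 0, -1, 0, 0, -37, 0, -1, 0, 0, -37, 0, -1, -28, 35, 0, 0, -1, -28, 35, 0, 0, -1, -28, 35, 0, 0, -1, -28, 35, 0, 0, -1, -28, 35, 0, 0, -1]
}}

```text
time: 10.07
position: [0.4542, -0.1674, 0.3608]
eef_rot: [180.0, -0.0, 28.0]
ft_force: [0.3, -0.3, 0.1]
opening: 0.0002
grip_force: 0.0
```

```bash
python3 chk.py
```

```text
10.075 [ 0.45419281 -0.16735548  0.36079661] [ 1.79981605e+02 -2.08416537e-02  2.79652961e+01] [ 0.29608794 -0.29886935  0.11239748]
-121.58735903241289 0.25163745680098437
side [(np.float64(33.8), 206, 1.0, 0.134), (np.float64(153.8), 79, -0.89, 0.103), (np.float64(-86.2), 46, 0.21, 0.105)]
line angle 32.244373 miss at mouth mm 3.772568 at hub -4.131754361640525
line angle 32.244373 miss at mouth mm 7.0647373 at hub -4.131754361640525
line angle 32.244373 miss at mouth mm 0.79265606 at hub -4.131754361640525
top [(np.float64(34.1), 240, -0.75, 0.135), (np.float64(154.1), 90, 0.17, 0.103), (np.float64(-85.9), 95, 0.7, 0.106)]
line angle 33.95022 miss at mouth mm 2.614785 at hub 1.09211410238029
line angle 33.95022 miss at mouth mm 5.9492664 at hub 1.09211410238029
line angle 33.95022 miss at mouth mm -0.448633 at hub 1.09211410238029
```

The jig has stayed at about 34°. On to the switch.

Emit:
{"api": "arm_command", "payload": {
  "motion": [-28, 35, 0, 0, -1, -28, 35, 0, 0, -1, -28, 35, 0, 0, -1, -28, 35, 0, 0, -1, -28, 35, 0, 0, -1, 0, 0, 0, 0, -1, 0, 0, 43, 0, -1, 0, 0, 43, 0, -1, 0, 0, 43, 0, -1, 0, 0, 0, 0, -1]
}}

```text
time: 11.42
position: [0.4129, -0.3839, 0.2276]
eef_rot: [-179.5, 0.1, 28.0]
ft_force: [-0.2, 0.4, 0.9]
opening: 0.0
grip_force: 0.0
```

```bash
python3 - <<'E'
from plan import *
s=manip.read_state();print(s['position'],s['ft_force'])
im,_=grab('side');cv2.imwrite('pics/s3.png',cv2.resize(im[90:180,310:440],(780,540),interpolation=cv2.INTER_CUBIC))
print([np.round((px('side',q)-[310,90])*6) for q in((.473,-.355,.025),(*s['position'][:2],.058),(.4485,-.368,.075))])
# push: finger centre from block x ~-67 to about +2
c=np.array([.473,-.355]);e=np.array([.89,.456])
R,q=rows([(*(c+e*x),.232) for x in(-.05,-.02,0.0)],s['position'],28,.0065);print(R,q)
E
```

```text
[ 0.41293138 -0.38390789  0.22757833] [-0.1510667   0.41235567  0.94570341]
[array([308., 298.]), array([424., 222.]), array([361., 210.])]
[[5.5, 0.6, -1.5], [5.5, 0.6, -1.5], [5.5, 0.6, -1.5], [6.0, 0.1, 0.0], [6.0, 0.1, 0.0], [6.0, 0.1, 0.0], [6.0, 0.1, 0.0], [6.0, 0.1, 0.0], [5.0, 0.1, 0.0], [5.0, 0.1, 0.0], [5.0, 0.1, 0.0], [5.0, 0.1, 0.0]] [ 0.47291497 -0.35507199  0.23207833]
```

View pics/s3.png

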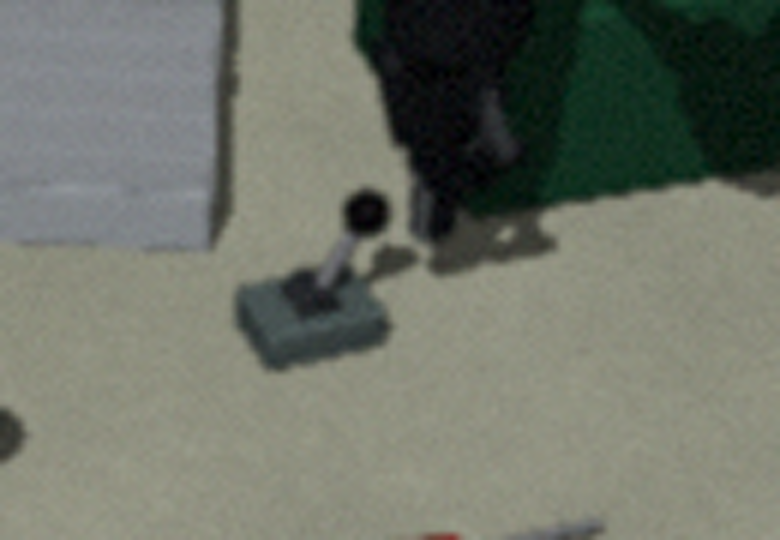

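The side crop shows the shut fingers (430,215) just behind the black ball (365,212), at its height and lined up with the lever's swing. Push.

Emit:
{"api": "arm_command", "payload": {
  "motion": [5.5, 0.6, 0, 0, -1, 5.5, 0.6, 0, 0, -1, 5.5, 0.6, 0, 0, -1, 6, 0.1, 0, 0, -1, 6, 0.1, 0, 0, -1, 6, 0.1, 0, 0, -1, 6, 0.1, 0, 0, -1, 6, 0.1, 0, 0, -1, 5, 0.1, 0, 0, -1, 5, 0.1, 0, 0, -1, 5, 0.1, 0, 0, -1, 0, 0, 0, 0, -1]
}}

```text
time: 12.98
position: [0.4692, -0.3592, 0.2314]
eef_rot: [-180.0, -0.0, 28.0]
ft_force: [-0.1, -0.4, 0.4]
opening: -0.0001
grip_force: 0.0
```

Emit:
{"api": "arm_command", "payload": {
  "motion": [3, 0, 0, 0, -1, 3, 0, 0, 0, -1, 2, 0, 0, 0, -1, 0, 0, 0, 0, -1]
}}

```text
time: 13.48
position: [0.476, -0.3556, 0.2316]
eef_rot: [-180.0, -0.0, 28.0]
ft_force: [-0.2, -0.2, -0.3]
opening: -0.0002
grip_force: 0.2
```

```bash
cat > ball.py <<'E'
from jig import *
s=manip.read_state();print(s['time'],s['position'],s['ft_force'])
for n,b in(('side',-.001),('top',.0006)):
    im,d=grab(n);W=world(n,d);h=W[...,2]-b
    m=(np.hypot(W[...,0]-.49,W[...,1]+.348)<.045)&(h>.055)&(h<.105)&(im.max(2)<60)
    cs=cv2.findContours(m.astype(np.uint8),0,2)[0]
    if cs:
        c=max(cs,key=cv2.contourArea);(u,v),R=cv2.minEnclosingCircle(c);X=pt(n,u,v,.075);print(n,u,v,R,X,'x_block',(X[:2]-[.473,-.355])@[.89,.456])
E
python3 ball.py
```

```text
13.475 [ 0.47604529 -0.35560849  0.23161074] [-0.21593261 -0.24628735 -0.29577118]
side 358.802001953125 126.57382202148438 7.6162824630737305 [ 0.48495066 -0.35663908  0.075     ] x_block 0.009888666498790237
top 472.5 257.4333190917969 7.583254814147949 [ 0.49144567 -0.34540657  0.075     ] x_block 0.02079125236947099
```

Emit:
{"api": "arm_command", "payload": {
  "motion": [2, 0, 0, 0, -1, 2, 0, 0, 0, -1, 0, 0, 0, 0, -1]
}}

```text
time: 13.95
position: [0.4782, -0.3548, 0.2316]
eef_rot: [-180.0, 0.3, 27.9]
ft_force: [-8.4, -3.3, 1.0]
opening: -0.0
grip_force: 4.6
```

The force rose to 9 N at the stop. Back off and lift.

Emit:
{"api": "arm_command", "payload": {
  "motion": [-6, 0, 0, 0, -1, -12, 0, 0, 0, -1, -12, 0, 0, 0, -1, 0, 0, -40, 0, -1, 0, 0, -40, 0, -1, 0, 0, -40, 0, -1, -40, 25, -10, 0, -1, -40, 25, 0, 0, -1, -40, 25, 0, 0, -1, 0, 0, 0, 0, -1]
}}

```text
time: 15.2
position: [0.3796, -0.493, 0.3611]
eef_rot: [-180.0, 0.0, 27.7]
ft_force: [0.1, 0.3, -0.1]
opening: -0.0
grip_force: 0.0
```

```bash
python3 ball.py; python3 chk.py; python3 - <<'E'
from h import *
im,_=load('top');cv2.imwrite('pics/t4.png',cv2.resize(im[80:320,140:520],(798,504),interpolation=cv2.INTER_CUBIC))
E
```

```text
15.2 [ 0.37961307 -0.4930173   0.36112208] [ 0.10045449  0.25791085 -0.11428925]
side 354.5 129.5 4.301262855529785 [ 0.49849165 -0.33969393  0.075     ] x_block 0.02966713374096784
top 472.1623229980469 254.53895568847656 5.46356201171875 [ 0.49796954 -0.34487726  0.075     ] x_block 0.02683886077363592
15.3 [ 0.38150964 -0.49080308  0.36151544] [-1.79973403e+02 -2.84314805e-02  2.78957568e+01] [-0.15092256  0.31641963  0.29757428]
-110.81844413483174 0.5753681111278263
side [(np.float64(34.0), 211, 1.11, 0.134), (np.float64(154.0), 79, -0.74, 0.104), (np.float64(-86.0), 46, -0.75, 0.109)]
line angle 35.848568 miss at mouth mm -3.7616155 at hub 1.818870092391657
line angle 35.848568 miss at mouth mm -0.38353354 at hub 1.818870092391657
line angle 35.848568 miss at mouth mm -6.914772 at hub 1.818870092391657
top [(np.float64(34.0), 241, -0.75, 0.135), (np.float64(154.0), 91, 0.25, 0.103), (np.float64(-86.0), 95, 0.77, 0.107)]
line angle 33.78147 miss at mouth mm 3.0571482 at hub 0.9030337924458911
line angle 33.78147 miss at mouth mm 6.387573 at hub 0.9030337924458911
line angle 33.78147 miss at mouth mm 0.0018700957 at hub 0.9030337924458911
```

View pics/t4.png

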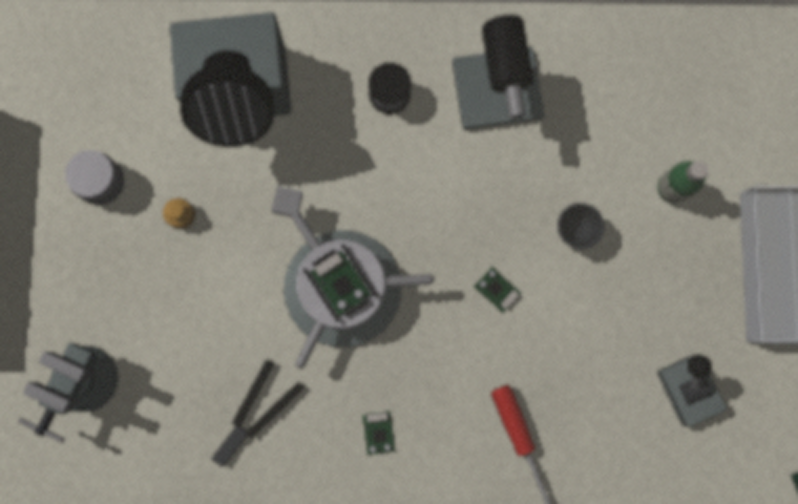

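The top view shows the arrow (287,202) in line with the mouth (228,103). The lever ball (700,368) leans the other way at its stop, and everything else is undisturbed.

```bash
python3 -c "
from plant import manip
print(manip.hand_in())"
```

```text
the job is handed in; nothing more can be done
None
```

Job handed in at about 15 s of the 59 s allowed: the arrow points at the extractor mouth to within about 1°, the toggle is over at its far stop, and the arm is clear. I saw no other item moved in the last picture.

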